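# Clamp a stretcher bar with the cam hold-down

## Task

Clamp the stretcher bar for sanding: with the red-knobbed cam lever still open, crank the brass nut clockwise by its black handle until the rubber foot just bears on the bar, finger-tight and no more, then flip the lever all the way down and let go. The lock must be firm but must not crush the soft wood, and the bar and the other things must stay where they lie.

Things in the scene. Friction and masses are not known exactly. Their poses are not given: they have to be found in the camera images.
- clamp: cam hold-down clamp, fixed to the worktable. Origin: on the table under the axis of the upright stud with the nut. z up; -x points along the blue strap to foot and lever. Steel base plate 95 (x) x 100 (y) x 10 mm, x from -60 to +35 mm. Strap 34 mm wide, 14 mm thick, top 64 mm up at nut value 0, reaching 120 mm in front of the stud; a light spring holds it up against the nut
- nut_grip (a point): grip point on the nut's upright black handle, a round knob 16 mm across and 44 mm high (28 mm of it below this point, 16 above) that spins freely on the end of the nut's brass crank, 48 mm from the stud's axis; 152 mm above the table at nut value 0. The point's y axis points from the stud to the knob; at nut value 0 this is the clamp's +y. Lead it round the stud
- nut (a joint): angle of the crank nut, rad, grows clockwise seen from above, range -0.35 to 3.7, starts at -0.3 to 0; 1 rad lowers nut, strap, lever and foot 3 mm. It stays where left. The knob runs round with under 1.5 N until the foot bears on the bar; from there the drag on the knob climbs by about 7 N for each further rad (20 N of foot force)
- lever (a joint): angle of the cam lever, rad: at 0 fully open, its arm leaning 0.35 rad from upright toward the clamp's -x; it swings on toward -x and down; at 1.15 fully shut, against a stop (arm 1.50 rad from upright, nearly level). Starts at 0 to 0.1, stays where it is left; shutting it takes 0.2 to 0.45 N m and drives the foot 4.5 mm down, evenly over its swing
- lever_ball (a point): centre of the red ball knob, 22 mm across, at the end of the lever, 65 mm from the lever's pivot
- lever_pivot (a point): the lever's pivot at nut value 0: 90 mm in front of the stud on the clamp's -x side, 80 mm above the table; it goes down 3 mm for each rad of the nut. The lever turns about the clamp's y axis
- bar_center (a point): centre of the loose pale wooden stretcher bar, 45 x 220 x 20 mm (x, y, z of the point), lying on the table under the foot
- bar: the same bar; origin under its centre. Over it, 90 mm in front of the stud, hangs the clamp's sprung round rubber foot, 28 mm across. How far the foot is screwed out differs each time and is not given: its gap over the bar is 1 to 9 mm at the start. Foot spring 8 N/mm, so a nut left just finger-tight locks at about 33 N
- sanding_block: loose cork sanding block, 40 x 70 x 24 mm, a bystander; origin under its centre
- tube_orange: loose orange paint tube with a black cap, 190 mm long, a bystander; origin under its centre
- dipper_1: loose small round tin, 50 mm across, 21 mm high, a bystander; origin under its centre
- putty_rubber: loose grey eraser, 26 x 42 x 12 mm, a bystander; origin under its centre
- flat_brush: loose brush with a brown handle, 209 mm long, a bystander; origin under its centre

How it is judged:
By the outcome, as a careful person would: the job done as asked, in the order asked, and still so for the second after the job is handed in, with the robot touching nothing.
It also fails if it takes over 61 s, if anything falls off the work surface, if the arm or the gripper's body presses on something with over 40 N, if the wrist force passes 120 N, or if a joint passes its speed limit or range.

## Robot

A 6-joint arm with a two-finger parallel gripper is mounted at the origin on a cart in front of the work surface, level with it; the furniture and walls round the work are solid. World frame = base frame: x ahead of the robot, y to its left, z up, the work surface at z = 0. Lengths are in m, angles in rad, forces in N, time in s.
With the tool pointing down it reaches from about 0.275 to 1 m from the base axis. Payload 8.4 kg.
Tool frame: the origin (TCP) lies on the centre line of the jaws, within the pads' length; the fingertips stand 17 mm ahead of it and the grasp point (between the pads) lies 2 mm behind it (bot.tcp_to_tips is the y of the fingertips in the tool frame, in m); y points along the fingers, z is the direction in which the jaws open and shut, and the axes are right-handed (so a half turn about y gives the same grasp; the last joint's range is limited). The gripper opens to 85 mm and grips with 20 to 120 N. Pads are 22 mm wide; open, the fingers measure 114 mm over their backs; the gripper's body (76 mm by 85 mm) begins 54 mm behind the grasp point. The pads swing forward as they close: fully open they stand 13 mm farther back than shut.
Start: joints at [-1.311, 0.353, 1.633, -0, 1.155, -0.002], TCP at [0.162, -0.604, 0.248] pointing down, gripper open.
Joint ranges: [-2.63, 2.63], [-0.92, 2.1], [0.06, 2.66], [-1.3, 4.44], [0, 2.69], [-3.02, 3.02]. Speed limits (rad/s): [2.22, 2.22, 2.79, 3.14, 3.14, 3.14].

## Interface

Orientations are given as a unit quaternion [x, y, z, w].
In Python, from workcell import bot, hand, kinematics, get_obs, vision, hand_in gives the robot as it stands. The module is installed in compiled form; this text tells all that it offers. Calls block until the motion is done:
- bot.reach(position, orientation): joint-space move of the TCP to a pose.
- bot.servo_line(position, ori=None, velocity=0.15): straight line of the TCP; ori=None keeps the orientation; velocity is the mean speed in m/s.
- bot.goto_joints(angles): joint-space move.
- hand.move_gripper(opening, strength=None): finger opening in m; strength is the grip in N (None keeps the last); returns when the fingers have stopped.
- bot.dwell(seconds).
- kinematics.solve_ik(position, orientation): joint angles nearest the present ones, or None.
- get_obs(): the state.
- vision.read_camera(name): name is "side" or "top"; returns a dict with "frame" (400x640x3 uint8, red, green, blue), "intrinsics" (3x3 intrinsics, pixels), "view" (4x4, takes a point from world to camera coordinates). Camera axes: x right, y down, z forward; pixel columns grow to the right and rows downward; lengths in m; the calibration is good to about 2 mm. A picture is of the moment at which its call begins. There is no depth.
A pose or a line that the arm cannot do raises bot.IKError and nothing moves.
- hand_in(): hands the job in, once; it reports no verdict.
The state is a dict: "time_s": time; "joint_pos": joint angles; "joint_vel": joint speeds; "joint_efforts": joint torques, N m; "position": TCP position; "orientation": TCP orientation; "wrist_force": force on the tool from outside, world axes, zero at the start; "ft_torque": the same for the moment, N m; "gripper_width": finger opening in m.
Only numpy, scipy, OpenCV 4.12 (cv2) and the standard library are available. Lean on these libraries where they do the work, as an engineer would, in place of code of your own. Each camera call takes 0.05 s, during which the arm holds its last target.

## Working session

There is one attempt and no reset: what is moved stays moved. The work goes in short steps, each a Python script; the robot and the scene stay as the last script left them, time stands still between calls to the robot, and variables do not carry over. Pictures are saved under pics/ and viewed, and the job is handed in when it is done.

```bash
mkdir -p pics; ls; python3 - <<'E'
from workcell import bot,hand,kinematics,get_obs,vision
import cv2,numpy as np
for n in("top","side"):
    r=vision.read_camera(n); cv2.imwrite(f"pics/{n}0.png",r["frame"][:,:,::-1]); np.savez(f"pics/{n}0.npz",**r)
    print(n,r["intrinsics"].tolist(),np.round(r["view"],4).tolist())
o=get_obs(); print({k:np.round(v,4) for k,v in o.items()}, bot.tcp_to_tips)
E
```

```text
pics
top [[385.6265491057959, 0.0, 322.9584049151935], [0.0, 385.6265491057959, 196.91874682121946], [0.0, 0.0, 1.0]] [[-0.0242, -0.9997, -0.0027, 0.324], [-0.9972, 0.0244, -0.0714, 0.4383], [0.0714, 0.0009, -0.9974, 0.9317], [0.0, 0.0, 0.0, 1.0]]
side [[370.1826506220733, 0.0, 313.33295233814897], [0.0, 370.1826506220733, 203.19163667364376], [0.0, 0.0, 1.0]] [[-0.9782, -0.207, -0.0182, 0.4987], [-0.1188, 0.6287, -0.7685, -0.036], [0.1705, -0.7496, -0.6395, 1.057], [0.0, 0.0, 0.0, 1.0]]
{'time_s': np.float64(0.1), 'joint_pos': array([-1.3114,  0.3536,  1.6341,  0.    ,  1.1552, -0.0024]), 'joint_vel': array([-0.0001, -0.0013, -0.0036,  0.0015,  0.0016, -0.0012]), 'joint_efforts': array([-1.00000e-04, -6.06357e+01, -3.42820e+01,  0.00000e+00,
        4.00000e-03,  0.00000e+00]), 'position': array([ 0.1617, -0.6033,  0.2476]), 'orientation': array([-0.0924,  0.7015, -0.7006,  0.0922]), 'wrist_force': array([ 0.3999, -0.3671, -0.2646]), 'ft_torque': array([-0.0225,  0.0027,  0.0211]), 'gripper_width': np.float64(0.0853)} 0.017
```

View pics/top0.png

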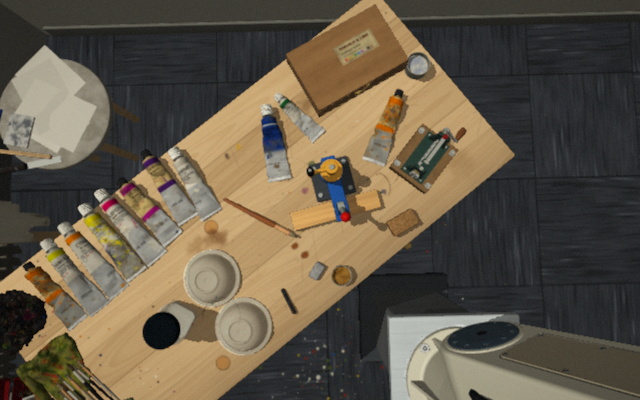

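View pics/side0.png

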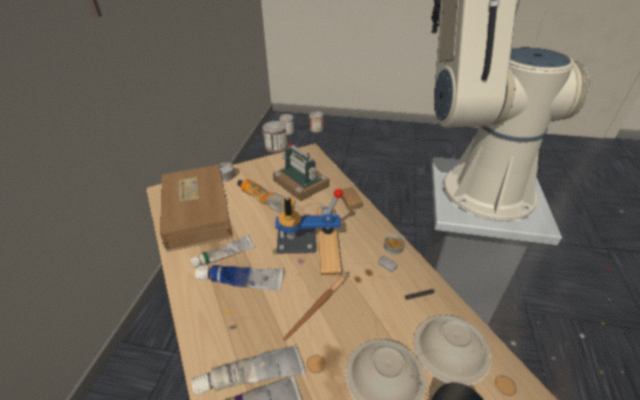

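```bash
python3 - <<'E'
import cv2,numpy as np
a=cv2.imread("pics/top0.png")[140:250,270:430]; cv2.imwrite("pics/tc0.png",cv2.resize(a,None,fx=5,fy=5,interpolation=cv2.INTER_CUBIC))
a=cv2.imread("pics/side0.png")[175:285,240:400]; cv2.imwrite("pics/sc0.png",cv2.resize(a,None,fx=5,fy=5,interpolation=cv2.INTER_CUBIC))
E
```

```text
(no output)
```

View pics/tc0.png

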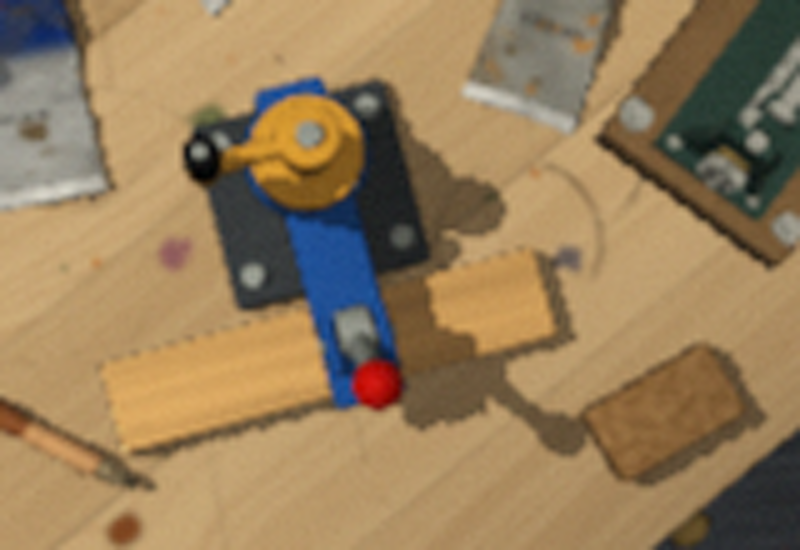

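View pics/sc0.png

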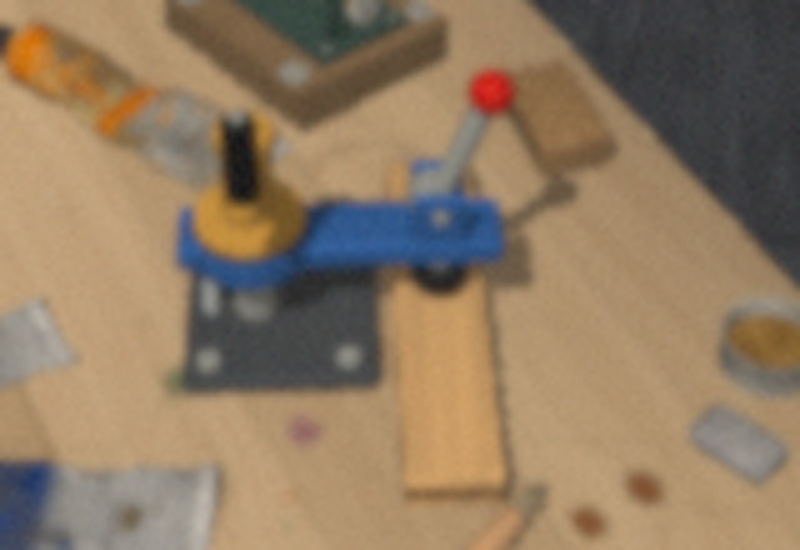

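```bash
cat > fit.py <<'E'
import numpy as np
from scipy.optimize import least_squares
C={n:dict(np.load(f"pics/{n}0.npz")) for n in("top","side")}
off={"top":(270,140),"side":(240,175)}
def proj(n,p):
    c=C[n];q=c["view"]@np.append(p,1);q=c["intrinsics"]@q[:3];return q[:2]/q[2]
def clampT(s,p):
    x,y,a=s[:3];c,d=np.cos(a),np.sin(a);return np.array([x+c*p[0]-d*p[1],y+d*p[0]+c*p[1],p[2]])
def knob(s,dz): n=s[3];return clampT(s,[.048*np.sin(n),.048*np.cos(n),.152+dz-.003*n])
def ball(s): t=.35+s[4];return clampT(s,[-.09-.065*np.sin(t),0,.08-.003*s[3]+.065*np.cos(t)])
def pc(x,y,z):return lambda s:clampT(s,[x/1e3,y/1e3,z/1e3])
def bar(s,x,y,z=.02): return clampT(s,[x,y,z])
if __name__=="__main__":
    O=[("top",385,85,pc(35,-50,10)),("top",428,262,pc(-60,-50,10)),("top",240,308,pc(-60,50,10)),
    ("side",380,380,pc(-60,50,10)),("side",190,380,pc(35,50,10)),
    ("top",203,152,lambda s:knob(s,.016)),("side",238,118,lambda s:knob(s,.016)),
    ("top",377,384,ball),("side",491,90,ball)]
    def res(s,O):return np.concatenate([proj(n,f(s))-np.array(off[n])-0 if 0 else (proj(n,f(s))-off[n])*5-(u,v) for n,u,v,f in O])
    r=least_squares(lambda s:res(s,O),[.45,.3-.3,0,-.1,.05]);print(r.x);print(r.fun.reshape(-1,2).round(1))
    B=[("top",103,368,.0225,.11),("top",128,450,-.0225,.11),("top",555,333,-.0225,-.11),("top",538,248,.0225,-.11),("side",405,488,.0225,.11),("side",507,485,-.0225,.11)]
    B=[(n,u,v,(lambda x,y:lambda s:bar(s,x,y))(x,y)) for n,u,v,x,y in B]
    q=least_squares(lambda s:res(s,B),[.4,0,0]);print("bar",q.x);print(q.fun.reshape(-1,2).round(1))
    s=r.x;print("knob",knob(s,0),"ball",ball(s),"stud",s[:2],"pivot",clampT(s,[-.09,0,.08-.003*s[3]]))
    np.save("s.npy",s)
E
python3 fit.py
```

```text
[ 0.50193805  0.29200553  0.22252071 -0.01661105 -0.01590024]
[[-0.2 -4.7]
 [ 4.5  2.5]
 [-3.4  5.8]
 [ 3.1 -5.5]
 [-6.9 -1. ]
 [-3.1  0.9]
 [-0.3 -2. ]
 [-2.2  0.6]
 [ 0.1 -0.8]]
bar [0.41281338 0.28357823 0.241632  ]
[[ -5.4  -2.8]
 [ -6.6   4.5]
 [  1.5   2.7]
 [ -6.6  -0.8]
 [  0.2  -9.7]
 [ -0.1 -10.5]]
knob [0.49056881 0.33863964 0.15204983] ball [0.39336787 0.26743961 0.14145572] stud [0.50193805 0.29200553] pivot [0.41415707 0.27214353 0.08004983]
```

```bash
cat > h.py <<'E'
import numpy as np
from scipy.spatial.transform import Rotation as R
from workcell import bot,hand,kinematics,get_obs,vision
from fit import *
import cv2
s=np.load("s.npy")
def ori(d):
    d=np.array([d[0],d[1],0.]);d/=np.linalg.norm(d);y=np.array([0,0,-1.]);return R.from_matrix(np.c_[np.cross(y,d),y,d]).as_quat()
def tang(n,sg): # clamp-frame tangent -> world
    a=s[2];c,d=np.cos(a),np.sin(a);t=np.array([np.cos(n),-np.sin(n)]);return sg*np.array([c*t[0]-d*t[1],d*t[0]+c*t[1]])
def snap(tag):
    for n,(u,v) in off.items():
        r=vision.read_camera(n);f=r["frame"][:,:,::-1];cv2.imwrite(f"pics/{n}_{tag}.png",f)
        cv2.imwrite(f"pics/{n}c_{tag}.png",cv2.resize(f[v-20:v+120,u-20:u+180],None,fx=4,fy=4,interpolation=cv2.INTER_CUBIC))
E
python3 - <<'E'
from h import *
for z in(.1,.13,.15): print(z,[(proj(n,clampT(s,[0,0,z]))-off[n])*5 for n in off])
for sg in(1,-1):
  for n in(-.3,0,1,2,3,3.5):
    j=kinematics.solve_ik(knob(np.r_[s[:3],n,0],0),ori(tang(n,sg)));print(sg,n,None if j is None else np.round(j,2))
E
```

```text
0.1 [array([308.40725931, 146.40140191]), array([249.28754608, 164.86022016])]
0.13 [array([309.77929554, 136.54024179]), array([245.40944804, 114.63842303])]
0.15 [array([310.74974163, 129.56540826]), array([242.72417755,  79.86387432])]
1 -0.3 [ 0.61  0.4   1.81 -0.    0.94  0.08]
1 0 [ 0.6   0.42  1.78 -0.    0.95  0.38]
1 1 [ 0.54  0.46  1.71 -0.    0.97  1.32]
1 2 [ 0.47  0.45  1.74 -0.    0.95  2.25]
1 3 None
1 3.5 [ 0.46  0.37  1.88 -0.    0.89 -2.55]
-1 -0.3 None
-1 0 [ 0.6   0.42  1.78 -0.    0.95 -2.76]
-1 1 [ 0.54  0.46  1.71 -0.    0.97 -1.82]
-1 2 [ 0.47  0.45  1.74 -0.    0.95 -0.89]
-1 3 [ 0.44  0.4   1.83 -0.    0.91  0.08]
-1 3.5 [ 0.46  0.37  1.88 -0.    0.89  0.59]
```

```bash
python3 - <<'E'
from h import *
hand.move_gripper(.045,20)
n=s[3];k=knob(s,.002-.002);o=ori(tang(n+.1,-1))
bot.reach(k+[0,0,.13],o);o0=get_obs();print(o0["time_s"],o0["joint_pos"].round(2),o0["wrist_force"].round(2))
bot.servo_line(k,o,.12);bot.dwell(.2);o1=get_obs();print(o1["time_s"],k,o1["position"].round(4),o1["wrist_force"].round(2),o1["gripper_width"])
snap("g")
E
```

```text
4.05 [ 0.6   0.28  1.66 -0.    1.2  -2.68] [ 0.28 -0.73 -0.26]
5.4833 [0.49056881 0.33863964 0.15204983] [0.4909 0.3388 0.1527] [-0.12  0.46 -0.48] 0.044911689412445305
```

View pics/sidec_g.png

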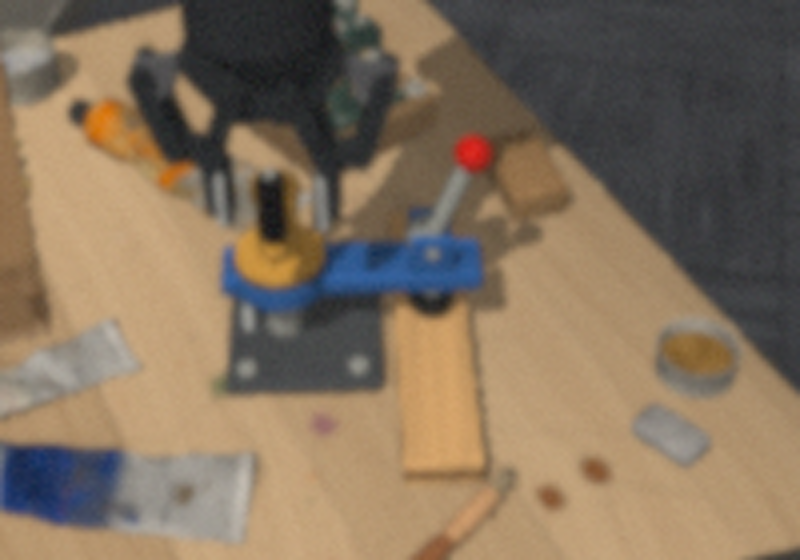

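View pics/topc_g.png

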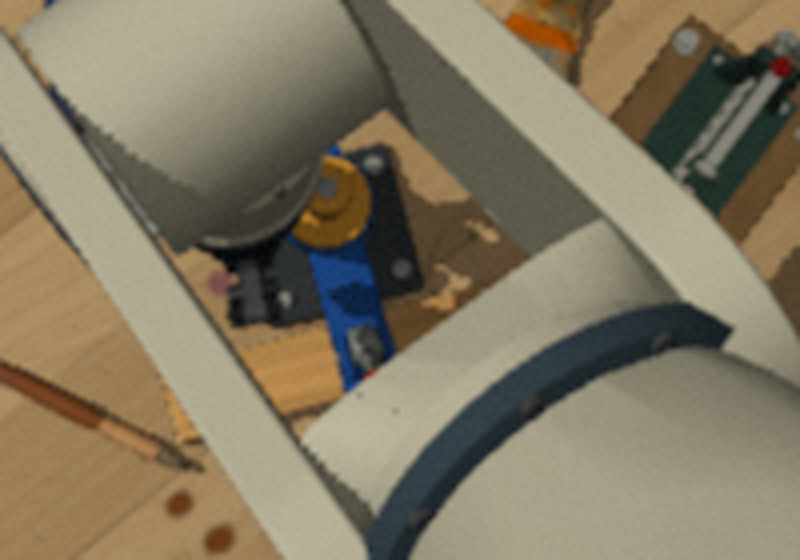

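```bash
cat >> h.py <<'E'
def force(k=10,dt=.02):
    F=[]
    for _ in range(k): bot.dwell(dt);F.append(get_obs()["wrist_force"])
    return np.mean(F,0),np.std(F,0)
def rot(v,a): c,d=np.cos(a),np.sin(a);return np.array([c*v[0]-d*v[1],d*v[0]+c*v[1]])
E
python3 - <<'E'
from h import *
f0,sd=force();print("open",f0.round(2),sd.round(2))
hand.move_gripper(.0,20);bot.dwell(.2);f,sd=force();o=get_obs();print(o["time_s"],"grip",f.round(2),sd.round(2),o["gripper_width"],o["position"].round(4))
t=tang(s[3],1);r=rot([np.sin(s[3]),np.cos(s[3])],s[2]);print("tan",(f-f0)[:2]@t,"rad",(f-f0)[:2]@r)
hand.move_gripper(.019,20);f,sd=force();o=get_obs();print(o["time_s"],"cage",f.round(2),sd.round(2),o["gripper_width"],o["position"].round(4))
E
```

```text
open [-0.01  0.23  0.02] [0.41 0.21 0.55]
6.4833 grip [ 0.83 -0.16  1.13] [0.46 0.42 0.54] 0.015967722799783226 [0.4907 0.3387 0.1521]
tan 0.7316244459895114 rad -0.5786212471427008
6.8667 cage [-0.16  0.04 -0.15] [0.44 0.53 0.47] 0.019229361861690032 [0.4904 0.3386 0.1519]
```

```bash
cat > crank.py <<'E'
from h import *
import sys
def go(n,v=.05):
    S=np.r_[s[:3],n,0];bot.servo_line(knob(S,0),ori(tang(n+.1,-1)),v)
def meas(n,k=8):
    i=get_obs()["wrist_force"];f,sd=force(k,.015);t=tang(n,1);r=rot([np.sin(n),np.cos(n)],s[2])
    return -f[:2]@t, f[:2]@r, f[2], -i[:2]@t
if __name__=="__main__":
    n0,n1,st,lim=map(float,sys.argv[1:]);n=n0
    while n<n1-1e-6:
        n+=st;go(n);m=meas(n);print(f"{get_obs()['time_s']:.2f} n={n:.3f} tan {m[0]:.2f} rad {m[1]:.2f} z {m[2]:.2f} inst {m[3]:.2f}")
        if m[0]>lim or abs(m[1])>8: break
E
python3 crank.py -0.017 0.55 0.12 2.2
```

```text
7.27 n=0.103 tan 0.39 rad 0.21 z 0.14 inst 0.12
7.67 n=0.223 tan -0.29 rad 0.06 z 0.15 inst 0.71
8.07 n=0.343 tan -0.05 rad -0.02 z -0.14 inst -0.82
8.47 n=0.463 tan 0.35 rad -0.47 z -0.14 inst 0.75
8.87 n=0.583 tan 0.04 rad 0.15 z -0.24 inst 0.30
```

```bash
python3 crank.py 0.583 1.06 0.12 1.5; python3 -c "
from h import *
snap('n1')"
```

```text
9.27 n=0.703 tan 0.03 rad -0.02 z 0.16 inst 0.53
9.67 n=0.823 tan 0.14 rad 0.08 z 0.14 inst -0.26
10.07 n=0.943 tan 0.13 rad -0.18 z 0.02 inst 0.56
10.47 n=1.063 tan -0.32 rad 0.01 z -0.05 inst -0.11
```

View pics/sidec_n1.png

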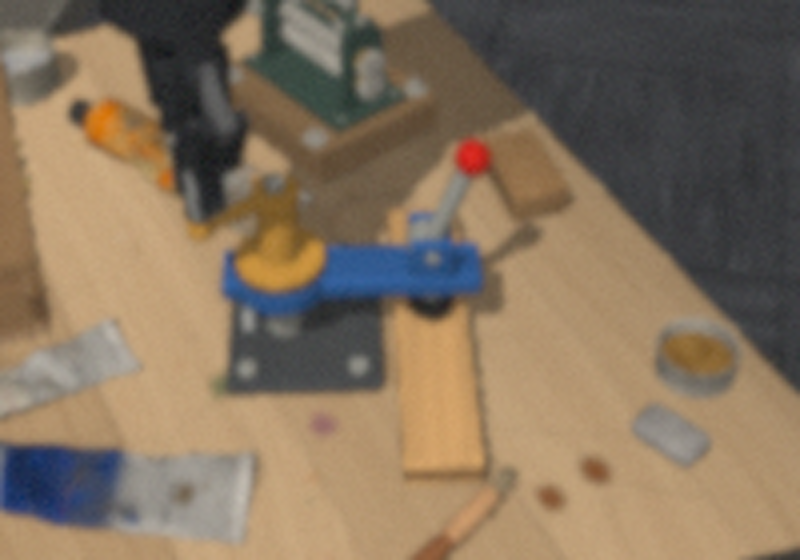

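```bash
python3 crank.py 1.063 2.0 0.1 1.0
```

```text
10.95 n=1.163 tan -0.13 rad -0.40 z 0.01 inst 0.83
11.33 n=1.263 tan -0.02 rad 0.05 z 0.24 inst 0.29
11.72 n=1.363 tan 0.19 rad 0.41 z 0.10 inst -0.50
12.10 n=1.463 tan -0.24 rad 0.19 z 0.00 inst 0.09
12.48 n=1.563 tan 0.02 rad -0.19 z -0.20 inst -0.29
12.87 n=1.663 tan -0.12 rad -0.11 z 0.01 inst -0.11
13.25 n=1.763 tan -0.35 rad -0.18 z -0.10 inst -0.51
13.63 n=1.863 tan -0.14 rad 0.14 z -0.25 inst 0.44
14.02 n=1.963 tan 0.07 rad 0.14 z -0.13 inst 0.55
14.40 n=2.063 tan -0.26 rad 0.01 z 0.06 inst 0.71
```

```bash
python3 -c "
from h import *
for n,(u,v) in {'side':(290,190),'top':(300,175)}.items():
    r=vision.read_camera(n);f=r['frame'][:,:,::-1];cv2.imwrite(f'pics/{n}_n2.png',f)
    g=cv2.imread(f'pics/{n}0.png')
    k=lambda a:cv2.resize(a[v:v+55,u:u+60],None,fx=6.5,fy=9,interpolation=cv2.INTER_CUBIC)
    cv2.imwrite(f'pics/{n}gap_n2.png',np.hstack([k(g),k(f)]))
"
```

```text
(no output)
```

View pics/sidegap_n2.png

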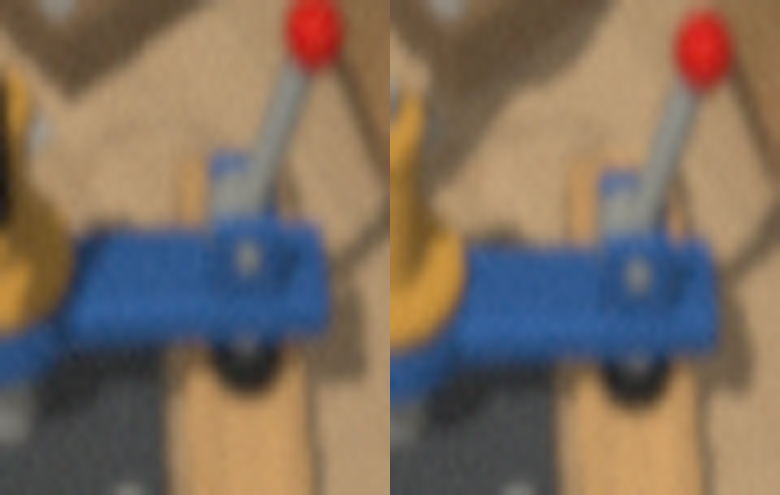

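```bash
python3 - <<'E'
from h import *
import fit
a=np.linspace(0,2*np.pi,73)
for z in(.02,.024,.029): 
    P=np.array([proj("side",clampT(s,[-.09+.014*np.cos(t),.014*np.sin(t),z])) for t in a]);i=P[:,1].argmax();print(z,P[i].round(2),P[:,0].min().round(1),P[:,0].max().round(1))
for f in("side0","side_n1","side_n2"):
    im=cv2.imread(f"pics/{f}.png").astype(int).sum(2)/3
    print(f,[(r,round(im[r,325:330].mean())) for r in range(214,242)])
E
```

```text
0.02 [328.59 235.88] 322.6 334.0
0.024 [328.6 234.7] 322.6 334.1
0.029 [328.62 233.23] 322.6 334.1
side0 [(214, 112), (215, 100), (216, 97), (217, 103), (218, 106), (219, 101), (220, 91), (221, 83), (222, 82), (223, 89), (224, 92), (225, 88), (226, 86), (227, 84), (228, 74), (229, 55), (230, 45), (231, 40), (232, 49), (233, 77), (234, 113), (235, 140), (236, 149), (237, 150), (238, 151), (239, 150), (240, 150), (241, 151)]
side_n1 [(214, 125), (215, 112), (216, 103), (217, 99), (218, 104), (219, 109), (220, 103), (221, 91), (222, 85), (223, 86), (224, 90), (225, 93), (226, 90), (227, 85), (228, 82), (229, 70), (230, 55), (231, 41), (232, 44), (233, 58), (234, 87), (235, 122), (236, 143), (237, 152), (238, 153), (239, 153), (240, 153), (241, 153)]
side_n2 [(214, 134), (215, 126), (216, 112), (217, 101), (218, 99), (219, 104), (220, 109), (221, 102), (222, 92), (223, 84), (224, 84), (225, 90), (226, 95), (227, 90), (228, 86), (229, 85), (230, 78), (231, 59), (232, 45), (233, 44), (234, 62), (235, 97), (236, 131), (237, 149), (238, 152), (239, 153), (240, 153), (241, 154)]
```

```bash
cat > crank2.py <<'E'
from crank import *
def edge(tag=None):
    f=vision.read_camera("side")["frame"];im=f.astype(float).sum(2)/3
    p=cv2.GaussianBlur(im,(0,0),.5)[:,325:331].mean(1)
    r=max(range(224,236),key=lambda i:-p[i])
    for i in range(r,242):
        if p[i+1]>=100: e=i+(100-p[i])/(p[i+1]-p[i]);break
    for i in range(r,215,-1):
        if p[i-1]>=65: u=i-(65-p[i])/(p[i-1]-p[i]);break
    if tag: cv2.imwrite(f"pics/side_{tag}.png",f[:,:,::-1])
    return e,u
if __name__=="__main__":
    n0,n1,st,lim=map(float,sys.argv[1:]);n=n0
    while n<n1-1e-6:
        n+=st;go(n);m=meas(n,10);e=edge(f"n{n:.3f}");print(f"{get_obs()['time_s']:.2f} n={n:.3f} tan {m[0]:.2f} rad {m[1]:.2f} z {m[2]:.2f} inst {m[3]:.2f} foot {e[0]:.2f} strap {e[1]:.2f}")
        if m[0]>lim or abs(m[1])>8: break
E
python3 crank2.py 2.063 2.56 0.1 0.9
```

```text
14.97 n=2.163 tan 0.58 rad 0.07 z -0.16 inst 0.86 foot 234.99 strap 230.39
15.43 n=2.263 tan 1.65 rad 0.22 z -0.24 inst 1.84 foot 234.96 strap 230.05
```

```bash
python3 - <<'E'
from crank2 import *
m=meas(2.263,25);print("tan,rad",np.round(m[:2],2))
hand.move_gripper(.045);f,_=force();print("after open",f.round(2))
o=get_obs();bot.servo_line(np.array(o["position"])+[0,0,.10],None,.15)
print(get_obs()["time_s"]);snap("rel")
S=np.r_[s[:3],2.2,max(s[4],0)];b=ball(S);print("ball",b)
for sg in(1,-1):
    j=kinematics.solve_ik(b+[0,0,.1],ori(sg*rot([0,1],s[2])));print(sg,None if j is None else np.round(j,2))
print(edge())
E
```

```text
tan,rad [2.07 0.33]
after open [ 0.19  0.06 -0.03]
17.2
ball [0.39241824 0.26722474 0.13445923]
1 [ 0.59  0.13  1.96 -0.    1.05 -1.2 ]
-1 [ 0.59  0.13  1.96 -0.    1.05  1.94]
(np.float64(234.95693752358324), np.float64(230.0631981657142))
```

View pics/sidec_rel.png

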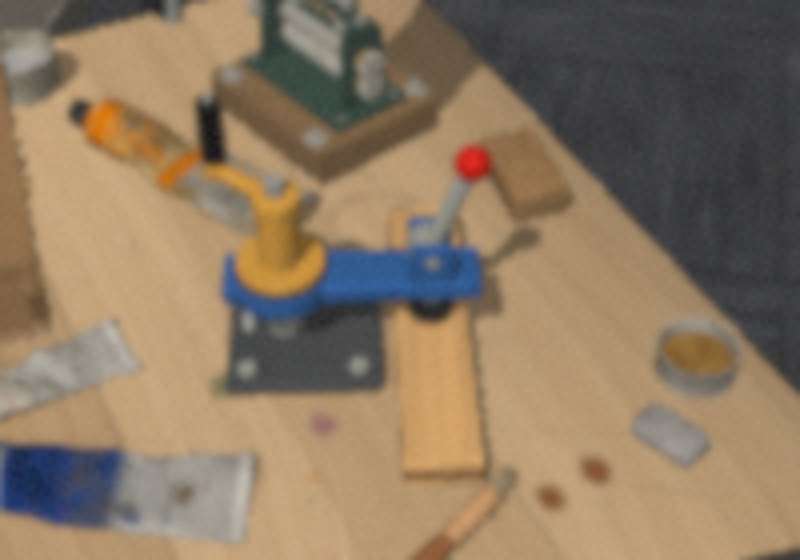

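View pics/topc_rel.png

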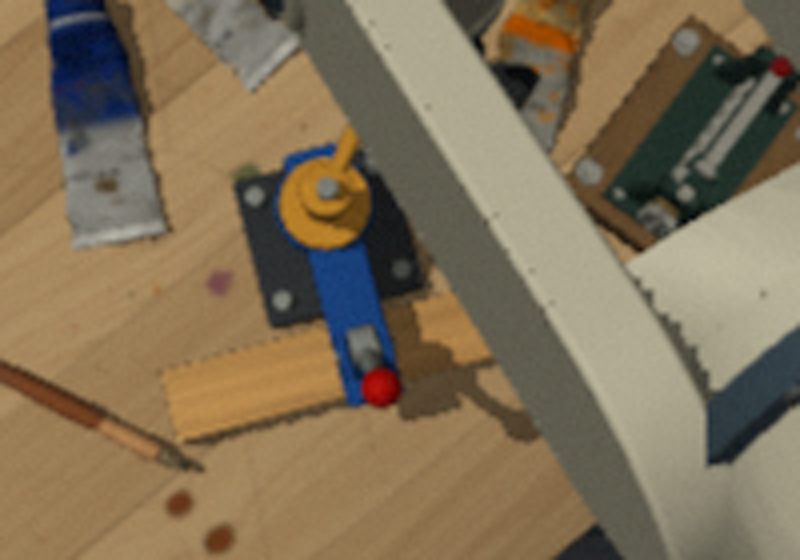

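```bash
cat > ballm.py <<'E'
from h import *
def blob(f,n):
    r,g,b=[f[:,:,i].astype(int) for i in range(3)] # f RGB
    m=((r>110)&(g<70)&(b<70)).astype(np.uint8)
    u,v=off[n];M=np.zeros_like(m);M[v-10:v+120,u:u+140]=m[v-10:v+120,u:u+140]
    k,l,st,c=cv2.connectedComponentsWithStats(M);i=1+st[1:,4].argmax();return c[i],st[i,4]
def tri(obs):
    P=lambda n:C[n]["intrinsics"]@C[n]["view"][:3]
    X=cv2.triangulatePoints(P("top"),P("side"),np.array(obs["top"],float),np.array(obs["side"],float));return (X[:3]/X[3]).ravel()
E
python3 - <<'E'
from ballm import *
for tag in("0","_rel"):
    o={}
    for n in off:
        f=cv2.imread(f"pics/{n}{tag}.png")[:,:,::-1];o[n],a=blob(f,n);print(n,o[n].round(1),a)
    print(tag,tri(o).round(4), ball(np.r_[s[:3],0 if tag=="0" else 2.2,0]).round(4),[proj(n,ball(np.r_[s[:3],0 if tag=="0" else 2.2,0])).round(1) for n in off])
E
```

```text
top [344.7 216.5] 68
side [338.3 193.3] 54
0 [0.3937 0.2678 0.1404] [0.3924 0.2672 0.1411] [array([345.1, 217.4]), array([338.6, 193. ])]
top [344.1 216.5] 52
side [338.1 195.6] 56
_rel [0.3938 0.2689 0.1347] [0.3924 0.2672 0.1345] [array([344.9, 217.4]), array([338.6, 195.3])]
```

```bash
python3 - <<'E'
from ballm import *
b=np.array([.3931,.268,.1326]);o=ori(rot([0,1],s[2]))
hand.move_gripper(.05)
bot.reach(b+[0,0,.11],o);bot.servo_line(b,o,.12);f0,_=force();x=get_obs();print(x["time_s"],f0.round(2),x["position"].round(4))
snap("lb")
E
```

```text
19.4833 [-0.31 -0.22  0.23] [0.3935 0.2683 0.1333]
```

View pics/sidec_lb.png

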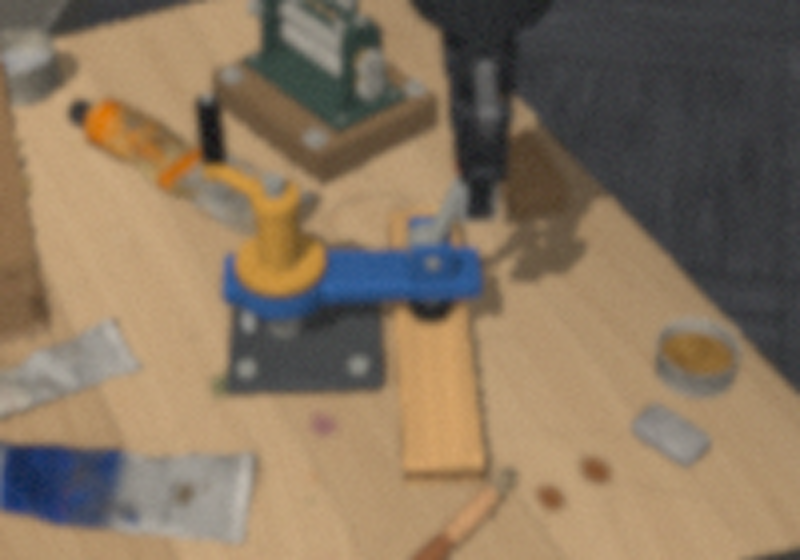

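View pics/topc_lb.png

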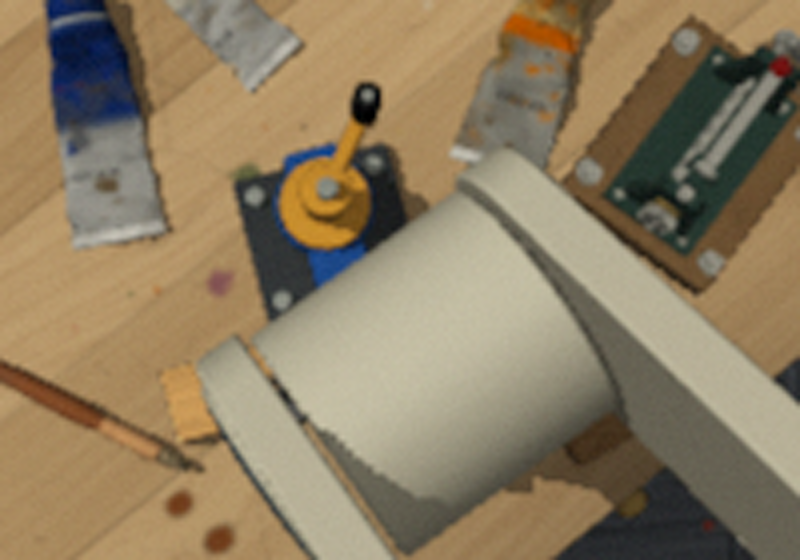

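```bash
cat > lev.py <<'E'
from ballm import *
import sys
N=2.2
o=ori(rot([0,1],s[2]))
def tcp(l): return ball(np.r_[s[:3],N,l])-[0,0,.002]
def lf(l,f):
    a=rot([-1,0],s[2]);t=.35+l;T=np.r_[a*np.cos(t),-np.sin(t)];Rr=np.r_[a*np.sin(t),np.cos(t)]
    return -f@T,f@Rr,f@np.r_[rot([0,1],s[2]),0]
def run(ls,d):
    for l in ls:
        bot.servo_line(tcp(l)+d,o,.06);f,_=force(6,.015);x=get_obs();print(f"{x['time_s']:.2f} l={l:.2f} push {lf(l,f)[0]:.1f} rad {lf(l,f)[1]:.1f} lat {lf(l,f)[2]:.1f} w {x['gripper_width']:.4f}")
        if np.linalg.norm(f)>30: print("stop");return
E
python3 - <<'E'
from lev import *
hand.move_gripper(0,30);bot.dwell(.1);f,_=force();x=get_obs();print(x["time_s"],"grip",np.round(lf(0.02,f),1),x["gripper_width"])
d=np.array([.3931,.268,.1326])-tcp(0.01);print(d)
if np.linalg.norm(f)<25: run([.1,.2,.35],d)
E
```

```text
20.2333 grip [  2.1   7.6 -10.1] 0.02005507281233302
[0.0012762  0.00090976 0.00036671]
20.58 l=0.10 push 2.3 rad 6.5 lat -10.3 w 0.0200
20.94 l=0.20 push 1.8 rad 0.8 lat -10.0 w 0.0204
21.35 l=0.35 push 0.5 rad -4.2 lat -10.4 w 0.0199
```

```bash
python3 -c "
from h import *
snap('l35')"
```

```text
(no output)
```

View pics/sidec_l35.png

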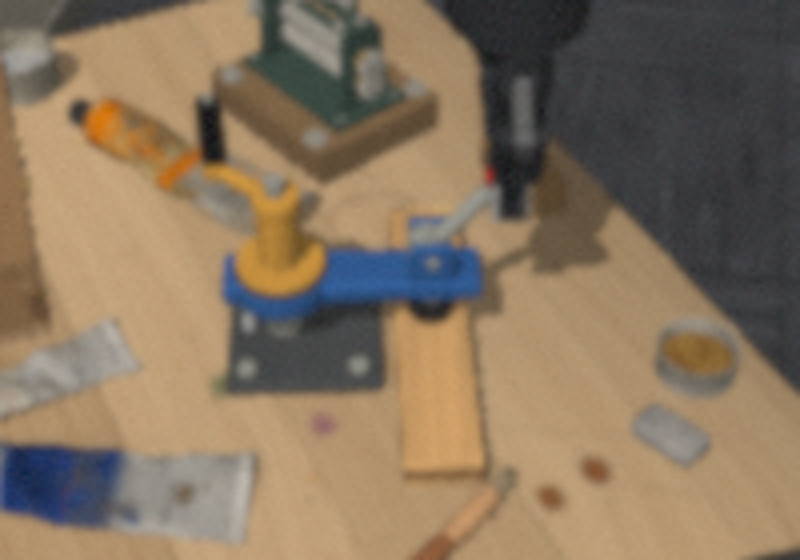

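```bash
python3 - <<'E'
from lev import *
from scipy.optimize import least_squares
hand.move_gripper(.05);bot.dwell(.1);f,_=force();print(f.round(1))
p=np.array(get_obs()["position"]);bot.servo_line(p+[0,0,.08],o,.2)
f=vision.read_camera("side")["frame"];cv2.imwrite("pics/side_x.png",f[:,:,::-1]);c,a=blob(f,"side")
r=least_squares(lambda l:proj("side",ball(np.r_[s[:3],N,l[0]]))-c,[.3]);print(p,c,a,r.x,r.fun,"ball",ball(np.r_[s[:3],N,r.x[0]]))
print(get_obs()["time_s"])
E
```

```text
[ 0.3 -0.2 -0.1]
[0.37456474 0.2638891  0.12148977] [345.36206897 198.56896552] 58 [0.28558641] [ 0.26545188 -0.46868733] ball [0.37652124 0.26362776 0.12570704]
22.7167
```

```bash
python3 -c "
import cv2
a=cv2.imread('pics/side_x.png')[150:260,250:410];cv2.imwrite('pics/sx.png',cv2.resize(a,None,fx=5,fy=5,interpolation=cv2.INTER_CUBIC))"
```

```text
(no output)
```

View pics/sx.png

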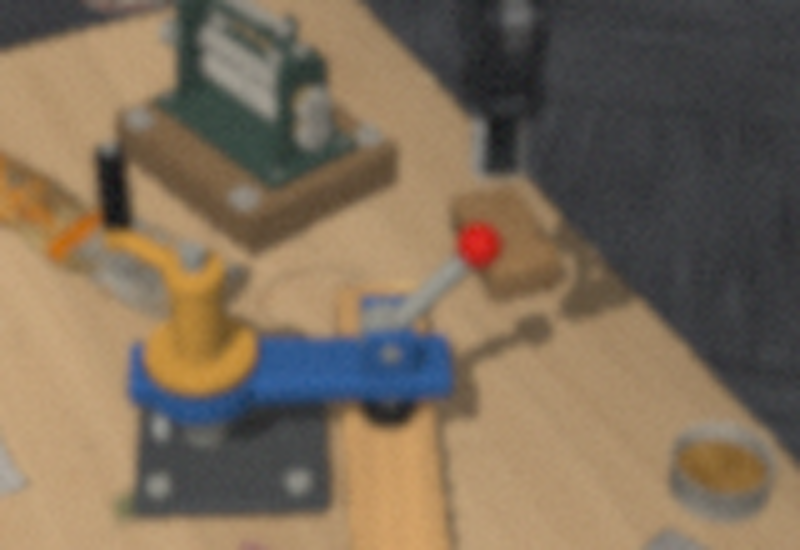

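```bash
python3 - <<'E'
from lev import *
l0=.29
p=np.array([.3775,.2628,.1225]);d=p-tcp(l0);print(d)
bot.servo_line(p,o,.2);hand.move_gripper(0,55);bot.dwell(.1);f,_=force();x=get_obs();print(x["time_s"],"grip",np.round(lf(l0,f),1),x["gripper_width"])
np.save("d.npy",d)
if np.linalg.norm(f)<30: run([.36,.43,.5,.6],d)
snap("l60")
E
```

```text
[ 0.00120356 -0.0007769  -0.00103622]
23.9167 grip [ 3.3  5.5 -5. ] 0.01906284227647007
24.27 l=0.36 push 2.6 rad 2.7 lat -5.3 w 0.0187
24.62 l=0.43 push 2.2 rad 0.1 lat -5.6 w 0.0190
24.97 l=0.50 push 2.2 rad -3.7 lat -6.0 w 0.0187
25.32 l=0.60 push 0.6 rad -6.8 lat -6.6 w 0.0189
```

View pics/sidec_l60.png

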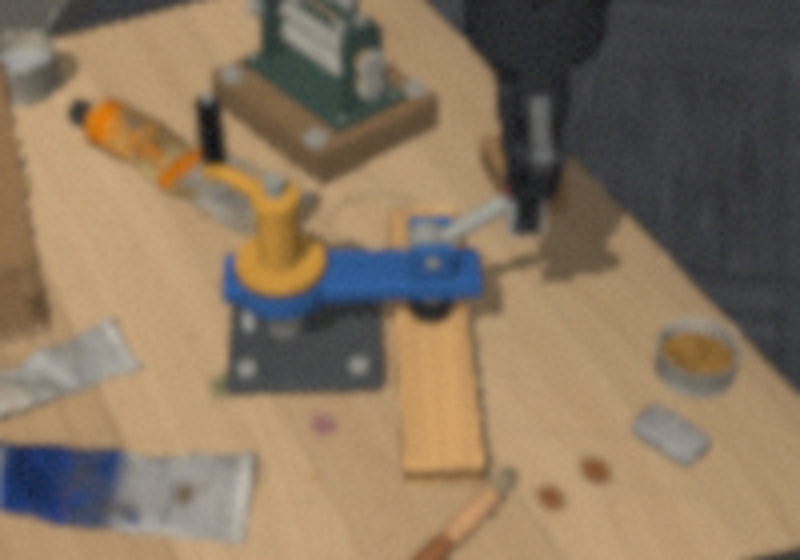

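```bash
python3 - <<'E'
from lev import *
d=np.load("d.npy")
a=rot([-1,0],s[2])
l=.6;rr=-6.8
for l in [.7,.8,.9,1.0,1.08,1.15,1.2,1.25]:
    t=.35+l;d=d+np.r_[a*np.sin(t),np.cos(t)]*rr*.00015
    bot.servo_line(tcp(l)+d,o,.06);f,_=force(6,.015);x=get_obs();pu,rr,la=lf(l,f)
    print(f"{x['time_s']:.2f} l={l:.2f} push {pu:.1f} rad {rr:.1f} lat {la:.1f} w {x['gripper_width']:.4f} z {x['position'][2]:.4f}")
    if pu>14 or np.linalg.norm(f)>30: break
np.save("d.npy",d);snap("l115")
E
```

```text
25.78 l=0.70 push -0.3 rad -2.3 lat -5.2 w 0.0189 z 0.1027
26.14 l=0.80 push 0.8 rad 1.2 lat -4.9 w 0.0187 z 0.0966
26.50 l=0.90 push 0.2 rad -4.2 lat -8.4 w 0.0194 z 0.0908
26.86 l=1.00 push 0.7 rad 1.4 lat -6.1 w 0.0193 z 0.0841
27.21 l=1.08 push 1.2 rad 0.4 lat -5.4 w 0.0187 z 0.0791
27.56 l=1.15 push -0.8 rad -10.7 lat -13.1 w 0.0190 z 0.0751
27.91 l=1.20 push 7.5 rad 10.5 lat 1.0 w 0.0188 z 0.0711
28.26 l=1.25 push 4.1 rad 4.0 lat -3.2 w 0.0191 z 0.0679
```

View pics/sidec_l115.png

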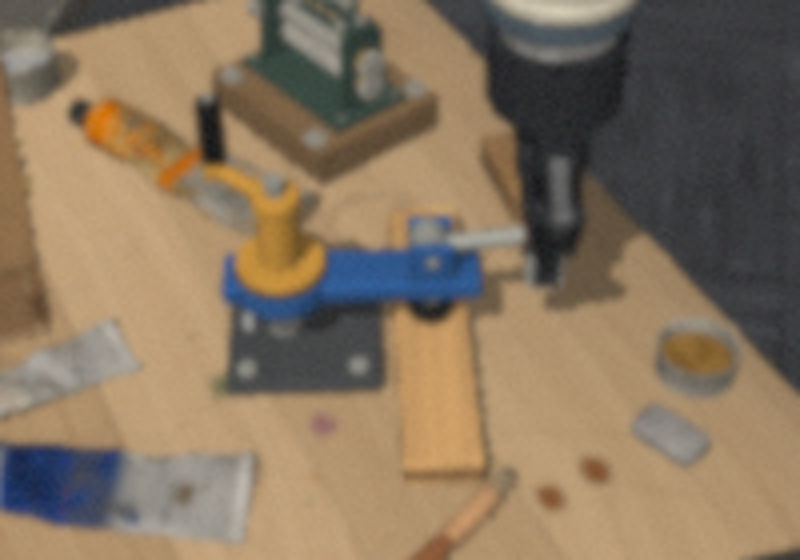

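```bash
python3 - <<'E'
from lev import *
from scipy.optimize import least_squares
hand.move_gripper(.05,30);bot.dwell(.1)
p=np.array(get_obs()["position"]);bot.servo_line(p+[0,0,.09],o,.2)
f=vision.read_camera("side")["frame"];cv2.imwrite("pics/side_y.png",f[:,:,::-1]);c,a=blob(f,"side")
r=least_squares(lambda l:proj("side",ball(np.r_[s[:3],N,l[0]]))-c,[1]);print(p,c,a,r.x,r.fun,"ball",ball(np.r_[s[:3],N,r.x[0]]),"shut",ball(np.r_[s[:3],N,1.15]))
print(get_obs()["time_s"])
a=cv2.imread('pics/side_y.png')[150:260,250:410];cv2.imwrite('pics/sy.png',cv2.resize(a,None,fx=5,fy=5,interpolation=cv2.INTER_CUBIC))
E
```

```text
[0.35347373 0.25746359 0.06773832] [354.89130435 212.36956522] 46 [1.08696712] [ 1.01336964 -0.10706307] ball [0.35132657 0.25792702 0.08207296] shut [0.3509185  0.25783469 0.07799792]
29.5083
```

View pics/sy.png

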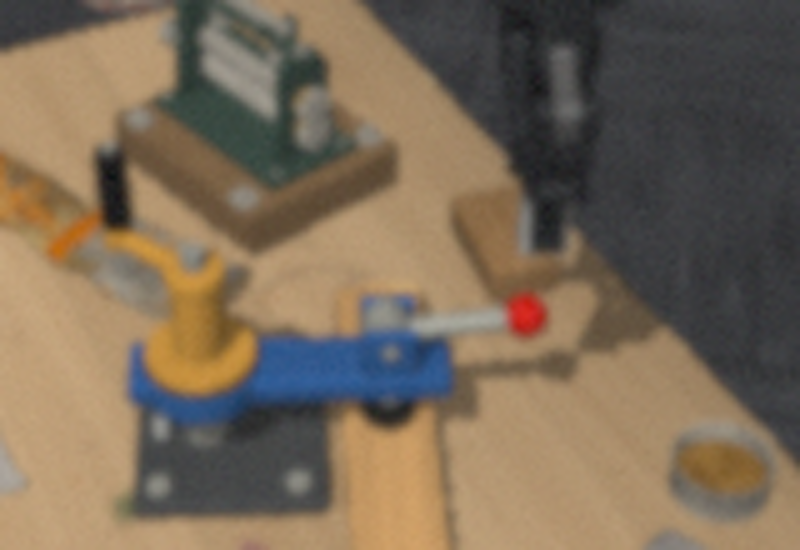

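```bash
python3 - <<'E'
from lev import *
hand.move_gripper(0,30)
p=np.array([.3535,.2585,.120]);bot.servo_line(p,o,.15);f0,_=force(6,.015);print(get_obs()["time_s"],f0.round(1))
z=.120
while z>.094:
    z-=.0015 if z<.114 else .003
    bot.servo_line([p[0],p[1],z],o,.03);f,_=force(5,.015);print(f"{get_obs()['time_s']:.2f} z {z:.4f} F {(f-f0).round(1)}")
    if f[2]-f0[2]>14: break
snap("press")
E
```

```text
30.5417 [0.2 0.  0.1]
30.88 z 0.1170 F [-0.3 -0.2 -0.3]
31.21 z 0.1140 F [-0.2 -0.1 -0.2]
31.54 z 0.1125 F [0.2 0.  0.1]
31.88 z 0.1110 F [-0.2  0.3 -0.1]
32.21 z 0.1095 F [-0.3 -0.1 -0.1]
32.54 z 0.1080 F [ 0.4 -0.1  2.1]
32.88 z 0.1065 F [-1.4  0.3  3.9]
33.21 z 0.1050 F [-3.9 -0.1 10.6]
33.54 z 0.1035 F [-7.  -2.2 22.5]
```

View pics/sidec_press.png

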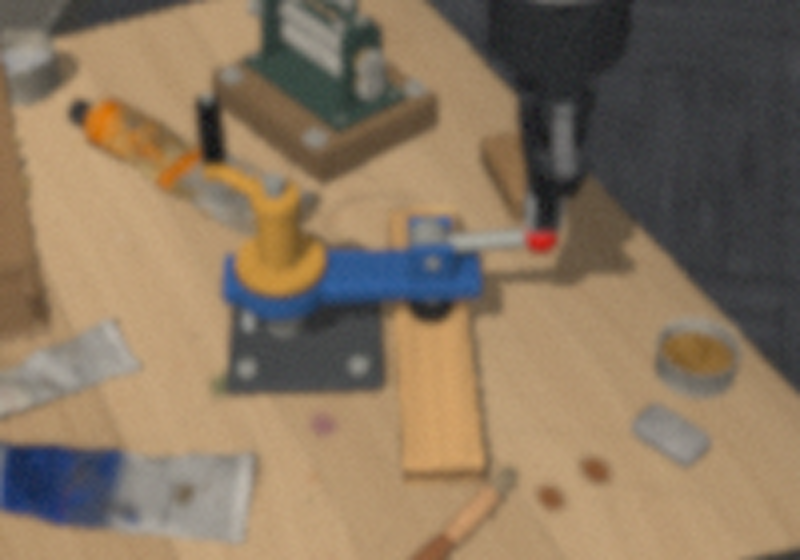

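```bash
python3 - <<'E'
from lev import *
from crank2 import edge
from scipy.optimize import least_squares
p=np.array(get_obs()["position"]);bot.servo_line(p+[0,0,.12],o,.2)
bot.goto_joints([-0.9,0.0,1.6,0,1.2,-1.2]) if 0 else bot.reach([.30,-.30,.30],o)
F={n:vision.read_camera(n)["frame"] for n in off};
for n in F: cv2.imwrite(f"pics/{n}_end.png",F[n][:,:,::-1])
ob={n:blob(F[n],n)[0] for n in off};print(ob,tri(ob).round(4))
r=least_squares(lambda l:np.r_[proj("side",ball(np.r_[s[:3],N,l[0]]))-ob["side"],proj("top",ball(np.r_[s[:3],N,l[0]]))-ob["top"]],[1]);print(r.x,r.fun.round(2),edge())
print(get_obs()["time_s"],get_obs()["wrist_force"])
for n,(u,v) in off.items():
    k=lambda f:cv2.resize(f[v-20:v+130,u-20:u+180],None,fx=2,fy=2,interpolation=cv2.INTER_CUBIC)
    cv2.imwrite(f"pics/{n}cmp.png",np.hstack([k(cv2.imread(f"pics/{n}0.png")),k(F[n][:,:,::-1])]))
E
```

```text
{'top': array([348.18644068, 234.89830508]), 'side': array([354.8       , 212.97777778])} [0.3536 0.2579 0.0794]
[1.11254086] [ 1.15 -0.19  0.04  1.05] (np.float64(235.14693536957842), np.float64(230.37074333983128))
36.5833 [ 0.51873179 -0.25667681  0.11088337]
```

View pics/topcmp.png

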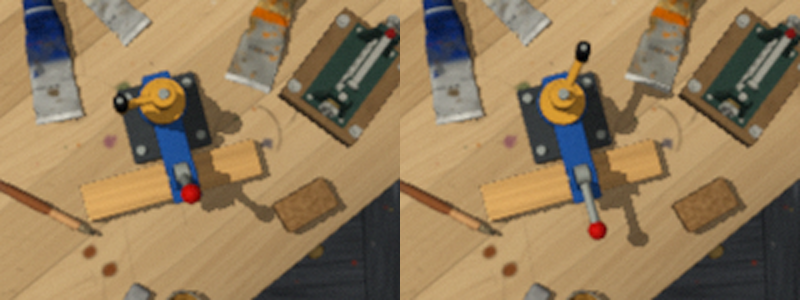

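View pics/sidecmp.png

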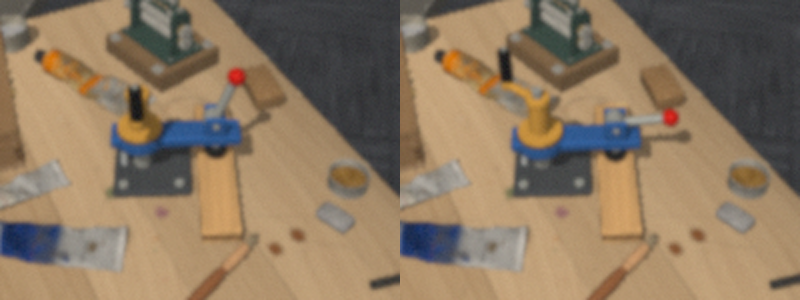

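```bash
python3 - <<'E'
from lev import *
for t in("_rel","_end"):
  for n in("top","side"):
    f=cv2.imread(f"pics/{n}{t}.png").astype(int).max(2)
    u,v=(330,130) if n=="top" else (278,185)
    m=(f[v:v+32,u:u+28]<55).astype(np.uint8);k,l,st,c=cv2.connectedComponentsWithStats(m)
    if k>1: i=1+st[1:,4].argmax();print(t,n,c[i]+[u,v],st[i])
for N_ in(2.,2.1,2.2,2.3):
    S=np.r_[s[:3],N_,0];print(N_,[ (proj(n,knob(S,-.02)).round(1),proj(n,knob(S,.016)).round(1)) for n in off])
E
```

```text
_rel top [339.375 159.375] [ 8 28  3  4  8]
_end top [340.95238095 146.07142857] [ 8 11  7 10 42]
2.0 [(array([335.9, 146.2]), array([336.4, 142.7])), (array([270.7, 194.3]), array([269.2, 181.8]))]
2.1 [(array([338. , 146.7]), array([338.6, 143.3])), (array([271.8, 193.2]), array([270.4, 180.8]))]
2.2 [(array([340. , 147.5]), array([340.8, 144.1])), (array([273. , 192.2]), array([271.7, 179.8]))]
2.3 [(array([342. , 148.4]), array([342.8, 145. ])), (array([274.4, 191.3]), array([273.1, 178.9]))]
```

```bash
python3 - <<'E'
import cv2
from workcell import hand_in,get_obs,bot
for n in("top","side"):
    a=cv2.imread(f"pics/{n}0.png")[130:250,200:420] if n=="top" else cv2.imread(f"pics/{n}0.png")[150:300,230:420]
    b=cv2.imread(f"pics/{n}_end.png")[130:250,200:420] if n=="top" else cv2.imread(f"pics/{n}_end.png")[150:300,230:420]
    d=(cv2.absdiff(cv2.GaussianBlur(a,(0,0),1),cv2.GaussianBlur(b,(0,0),1)).max(2)>30).astype('uint8')
    k,l,st,c=cv2.connectedComponentsWithStats(d);print(n,[s.tolist() for s in st[1:] if s[4]>8])
print(get_obs()["time_s"],hand_in())
E
```

```text
top [[133, 10, 13, 20, 145], [162, 30, 25, 16, 199], [106, 37, 15, 11, 95], [133, 36, 5, 4, 12], [121, 45, 20, 11, 125], [167, 48, 4, 8, 21], [157, 57, 5, 7, 24], [153, 65, 5, 10, 24], [140, 80, 14, 31, 235], [166, 83, 22, 19, 146], [162, 93, 13, 21, 152]]
side [[38, 29, 26, 38, 360], [92, 38, 21, 21, 155], [65, 53, 5, 7, 26], [110, 59, 20, 13, 136], [49, 63, 60, 17, 285], [117, 70, 18, 6, 78], [70, 77, 39, 10, 161]]
the job is handed in; nothing more can be done
36.5833 None
```

The bar is clamped: the nut was cranked to finger-tight with the lever open, the lever was then pressed down to its stop, and the arm moved clear. I handed in at 36.6 s of robot time; no verdict was reported.

- **Nut:** I led the black handle round with a loose grip. The drag read about 0 N until it rose between 2.06 and 2.26 rad. I stopped at about 2.25 rad with 1.7–2.1 N of drag, and the rubber foot stopped moving in the side view. From the drag I estimate 0.2–0.3 rad past first contact, or 4–6 N on the foot. That should lock at about 37–39 N, a little above the ideal 33 N; I did not back it off.
- **Lever:** I gripped the red ball and led it down, but it slipped in the fingers twice. It was left at about 1.09 rad by camera. I finished by pressing the ball down with closed fingers until the force climbed sharply to 22 N, well above the roughly 7 N needed to shut it.
- **Last checks:**
  - The camera put the nut at about 2.2 rad.
  - It put the lever at 1.11–1.13 rad, slightly short of the nominal 1.15. That gap is within the 2 mm calibration error, and I relied on the force at the stop for "fully shut".
  - Comparing pictures from before and after, in the area round the clamp, the differences lay at the crank, strap, lever and their shadows. I saw no movement of the bar or of the other things in view.

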